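# Close the loaded sterilising canister and leave its clamp knob a quarter turn slack

### The arm

A 6-joint arm with a two-finger parallel gripper is mounted at the origin on a cart in front of the work surface, level with it; the furniture and walls round the work are solid. World frame = base frame: x ahead of the robot, y to its left, z up, the work surface at z = 0. Lengths are in m, angles in degrees, forces in N, time in s.
With the tool pointing down it reaches from about 0.35 to 0.875 m from the base axis. Payload 15.5 kg.
Tool frame: the origin (TCP) lies midway between the tips of the shut fingers; the grasp point (between the pads) lies 19 mm behind it; z points along the fingers, y is the line along which they close (so a half turn about z gives the same grasp; the last joint's range is limited). The gripper opens to 85 mm and grips with 20 to 120 N. Pads are 22 mm wide; open, the fingers measure 114 mm over their backs; the gripper's body (76 mm by 85 mm) begins 54 mm behind the grasp point. The pads swing forward as they close: fully open they stand 13 mm farther back than shut.
Start: joints at [-76.805, 28.281, 77.091, -0, 74.628, -5.472], TCP at [0.2, -0.592, 0.231] pointing down, gripper open.
Joint ranges: [-166.48, 166.48], [-47.26, 123.95], [12.59, 153.08], [-70.14, 250.14], [6.76, 159.57], [-176.63, 176.63]. Speed limits (degrees/s): [108.29, 108.29, 147.25, 172.46, 172.46, 172.46].

### API

Orientations are given as [roll, pitch, yaw] about the fixed x, y, z axes, in that order (R = Rz(yaw) Ry(pitch) Rx(roll)).
In Python, from plant import ctrl gives the robot as it stands. The module is installed in compiled form; this text tells all that it offers.
- The arm moves only by the tool jog_arm, never from a script. Its argument "series" is text: rows parted by semicolons, each of 4 numbers parted by spaces: the shift along the tool's x, y, z in mm, then the turn about the tool's z in rad. In form: x y z yaw; .... A call has exactly 8 rows; each row is the pose to reach, as a shift and turn from the pose commanded when the call began, along the tool's axes at that moment; what a row does not reach only later rows make up. A row lasts 1/10 s, in which the tool goes at most 50 mm and 8.59 degrees, less where a joint would pass 70% of its speed; a pose out of reach is approached as far as the arm can. A call with a gripper value outside its range is refused whole. "jaw" is the closure, from -1 (fully open) to 1 (shut), set as the call begins (left out, the last holds). The fingers move at their own pace and stop on an object; the grip force is fixed at half the most. Time passes only in rows, so rows that repeat a pose let the fingers close, or fill a call up. It gives the time, the measured TCP pose, the force, the opening and the grip force at its end, in the units of the state.
- ctrl.read_state(): the state, without advancing time (a new reading comes with each control period).
- ctrl.get_image(name): name is "scene" or "top"; returns a dict with "image" (400x640x3 uint8, red, green, blue), "fx", "fy", "cx", "cy" (pixels), "R" (3x3) and "t" (3): a world point X has camera coordinates R X + t. Camera axes: x right, y down, z forward; pixel columns grow to the right and rows downward; lengths in m; the calibration is good to about 2 mm. A picture is of the moment at which its call begins. There is no depth.
- ctrl.hand_in(): hands the job in; it is judged then, once.
Trained networks look in the newest picture that a camera, given by its name, has taken for a name from the list of things; names that differ only in an ending like _2 or _b are one class to them, and where a whole thing is asked for, a point or a joint stands for the part that bears it (a point fixed in the world has none). Each returns a list of dicts, best first, with "confidence" (0 to 1); they miss things now and then, are a little off and sometimes report something else, mostly with a low value. They report only what shows in the picture. A call takes as long as a camera call.
- ctrl.regions_of(camera, label): "region" (400x640 bool, what is visible of it) and "box" ([left, top, width, height] in pixels, round what is visible of it).
The state is a dict: "time": time; "joint_positions": joint angles; "joint_velocities": joint speeds; "effort": joint torques, N m; "tcp_pos": TCP position; "tool_rot": TCP orientation; "wrist_force": force on the tool from outside, world axes, zero at the start; "wrist_torque": the same for the moment, N m; "gripper_width": opening from 0.0 (shut) to 1.0 (fully open); "finger_force": force on a finger pad.
Only numpy, scipy, OpenCV 4.12 (cv2) and the standard library are available. Lean on these libraries where they do the work, as an engineer would, in place of code of your own. Each camera call takes 0.05 s, during which the arm holds its last target. There are 200 camera calls.

### The job

The steel sterilising canister has been loaded and is ready for the autoclave: swing its lid fully shut, then screw the red knurled clamp knob down (clockwise seen from above) until it bottoms out, and then back it off a quarter turn so that the canister can vent. Finish still gripping the knob at that setting, with the lid shut; do not let go. Leave the bottles and the cup standing nearby where they are.

Things in the scene. Friction and masses are not known exactly. Their poses are not given: they have to be found in the camera images.
- canister: open steel box, 150 (x) x 180 (y) x 85 mm high, with vials inside, fixed to the bench. Origin: centre of its underside; z up; its front faces its own -x, where a clamp ear sticks out 45 mm at the rim. The lid hinges on its rear (+x) rim.
- lid (a joint): opening angle of the lid in rad: 0 = fully shut (it stops there on the rim), about 1.2 = open, standing nearly upright and leaning a little towards the front. The hinge is stiff (about 0.4 N m of friction): the lid stays where it is left and must be pushed all the way shut. The lid is a steel plate 5 mm thick, reaching 150 mm from the hinge and 90 mm to either side, with a tongue 44 mm wide that reaches 47 mm farther and carries the knob.
- lid_hinge (a point): middle of the hinge axis of the lid, at its underside, 75 mm behind the centre of the canister and 85 mm above the bench; the hinge axis runs along the canister's y.
- lid_front (a point): middle of the lid's straight front edge, on its outer face (the upper face when shut), 150 mm from the hinge; turns with the lid.
- knob (a joint): angle of the clamp knob in rad: 0 = screwed down until it bottoms out on a hard stop, growing anticlockwise seen from above (loosening), at most 4. It starts 1.8 to 3.2 rad up. It turns with light friction (about 0.06 N m), stays where it is left, and rises 5 mm per turn. It is captive in the lid's tongue.
- knob_grip (a point): centre (half-way up, on the axis) of the clamp knob, a red knurled cylinder 44 mm in diameter and 32 mm high with a white index line on top. It sits on the outer face of the lid's tongue, 175 mm from the hinge. z is its screw axis, pointing away from the lid; x and y turn with the knob. When the lid is shut and the knob bottomed, this point is 106 mm above the bench and 100 mm in front of the canister's centre; the tongue's upper face is then 90 mm above the bench.
- specimen_cup_mid (a point): bystander: white cup with blue lid, 65 mm wide and high; its centre
- amber_bottle_mid (a point): bystander: brown bottle with black cap, 44 mm wide, 89 mm high; its centre
- alcohol_bottle_mid (a point): bystander: clear white bottle with flip cap, 52 mm wide, 153 mm high; its centre

How it is judged (in metres and radians):
On the way, in this order (a step that is already met when the one before it is completed fails the run):
1. the lid is fully shut (value of joint lid below 0.04 rad), for 0.2 s.
2. with the lid shut, the knob is screwed down until it bottoms out (value of joint knob below 0.07 rad and value of joint lid below 0.04 rad), for 0.2 s.
At the end, for the whole second after the job is handed in: The lid is fully shut (within 0.04 rad), the knob stands still a quarter turn above its bottom stop (1.57 rad, give or take 0.35 rad, i.e. 20 degrees), and the fingers still grip it (contact force above 3 N) (value of joint knob between 1.22 and 1.92 rad and velocity of joint knob between -0.1 and 0.1 rad/s and value of joint lid below 0.04 rad and contact force between the fingers and knob above 3 N); the arm keeps its last pose, push and grip.
It fails at once if a bystander is moved more than 30 mm or tipped (distance of any of specimen_cup_mid, amber_bottle_mid, alcohol_bottle_mid from where it was at the start of the episode above 0.03 m or angle between any of specimen_cup_mid, amber_bottle_mid, alcohol_bottle_mid's own z axis and vertical above 0.4 rad).
It also fails if it takes over 72 s, if anything falls off the work surface, if the arm or the gripper's body presses on something with over 40 N, if the wrist force passes 120 N, or if a joint passes its speed limit or range.

## Working session

There is one attempt and no reset: what is moved stays moved. The work goes in short steps, Python scripts to look and compute and a tool call to move; the robot and the scene stay as the last step left them, time stands still between calls to the robot, and variables do not carry over. Pictures are saved under pics/ and viewed, at most 10 in all, crops included, and the job is handed in when it is done.

Besides the shell and the picture viewer there is one more tool, called as name(argument=value, ...) on one line, values as JSON. jog_arm: Moves the arm, as the interface text tells. Its arguments: {"type":"object","properties":{"series":{"type":"string"},"jaw":{"type":"number"}},"required":["series"]}

```bash
mkdir -p pics
cat > h.py <<'E'
import numpy as np, cv2
from plant import ctrl
def snap(cam,fn):
    d=ctrl.get_image(cam); cv2.imwrite('pics/'+fn,d['image'][:,:,::-1]); return d
def ray(d,u,v):
    R=np.array(d['R']);t=np.array(d['t']); c=-R.T@t
    return c,R.T@np.array([(u-d['cx'])/d['fx'],(v-d['cy'])/d['fy'],1])
def atz(d,u,v,z):
    c,r=ray(d,u,v); return c+r*(z-c[2])/r[2]
def proj(d,X):
    p=np.array(d['R'])@np.array(X)+np.array(d['t']); return [d['fx']*p[0]/p[2]+d['cx'],d['fy']*p[1]/p[2]+d['cy']]
E
python3 - <<'E'
from h import *
for c in ['scene','top']:
    d=snap(c,c+'1.png'); print(c,d['fx'],d['cx'],d['cy'],np.round(d['R'],3).tolist(),np.round(d['t'],3))
    for l in ['canister','lid','knob','specimen_cup_mid','amber_bottle_mid','alcohol_bottle_mid']:
        for r in ctrl.regions_of(c,l)[:2]:
            v,u=np.nonzero(r['region']); print(l,round(r['confidence'],2),r['box'],round(u.mean(),1),round(v.mean(),1))
s=ctrl.read_state(); print(s)
E
```

```text
scene 448.67766513508167 318.5018397949681 195.90006487490894 [[-0.749, -0.662, -0.013], [-0.421, 0.491, -0.763], [0.511, -0.566, -0.646]] [0.439 0.275 1.242]
canister 0.55 [265.2, 141.1, 72.2, 99.3] 299.0 195.2
lid 0.95 [267.2, 140.2, 56.0, 53.3] 292.7 168.7
knob 0.73 [287.9, 145.5, 12.7, 14.2] 293.5 148.7
specimen_cup_mid 0.74 [265.7, 138.3, 73.2, 104.6] 298.8 195.2
specimen_cup_mid 0.24 [288.7, 142.8, 14.7, 11.0] 292.9 147.7
amber_bottle_mid 0.74 [239.5, 262.6, 13.7, 31.1] 246.5 277.1
amber_bottle_mid 0.34 [265.8, 141.2, 57.1, 53.8] 292.6 168.8
alcohol_bottle_mid 0.73 [377.6, 129.2, 13.3, 37.5] 384.0 150.0
top 477.366444280961 317.4997119879453 199.20313755628274 [[0.027, -1.0, -0.002], [-0.993, -0.027, -0.112], [0.112, 0.005, -0.994]] [0.03  0.57  1.399]
canister 0.96 [264.0, 158.8, 80.1, 74.1] 301.3 194.2
lid 0.56 [268.6, 160.7, 73.1, 30.1] 306.3 174.3
knob 0.75 [294.2, 164.9, 16.9, 23.4] 303.4 174.2
specimen_cup_mid 0.97 [421.3, 239.7, 25.3, 22.6] 433.3 253.3
amber_bottle_mid 0.71 [190.4, 210.0, 19.6, 11.2] 199.7 217.3
alcohol_bottle_mid 0.57 [430.8, 195.8, 25.9, 24.2] 443.7 207.9
{'time': 0.7, 'joint_positions': array([-7.68062595e+01,  2.82784525e+01,  7.70923955e+01,  5.41424749e-04,
        7.46263856e+01, -5.47174043e+00]), 'joint_velocities': array([-0.02751675,  0.01767218, -0.04162844, -0.14032887,  0.04701858,
        0.01002929]), 'effort': array([-2.46367163e-03, -8.81863332e+01, -3.84219718e+01, -3.17618988e-04,
        1.01512684e-03,  1.85728697e-05]), 'tcp_pos': array([ 0.20003284, -0.59212681,  0.23130129]), 'tool_rot': array([ 1.79997196e+02, -2.55883744e-04,  1.86653374e+01]), 'wrist_force': array([ 0.25505782, -0.92322714,  0.29137292]), 'wrist_torque': array([-0.03259669,  0.06052959,  0.00944447]), 'finger_force': 0.0, 'gripper_width': 0.9984240124725036}
```

Run:
```python
import cv2
a=cv2.imread('pics/scene1.png')[100:320,200:460]; b=cv2.imread('pics/top1.png')[130:290,170:470]
cv2.imwrite('pics/s1c.png',cv2.resize(a,None,fx=2.7,fy=2.7,interpolation=2)); cv2.imwrite('pics/t1c.png',cv2.resize(b,None,fx=2.6,fy=2.6,interpolation=2))
```

```text
(no output)
```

View pics/s1c.png

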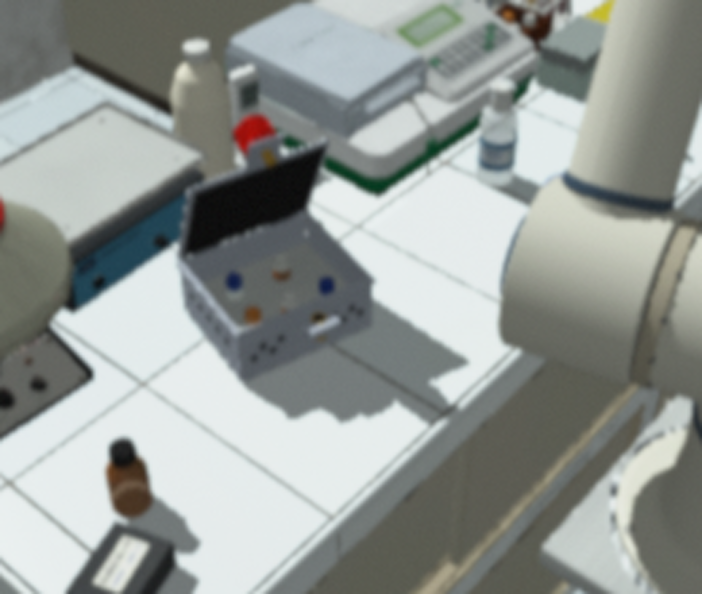

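View pics/t1c.png

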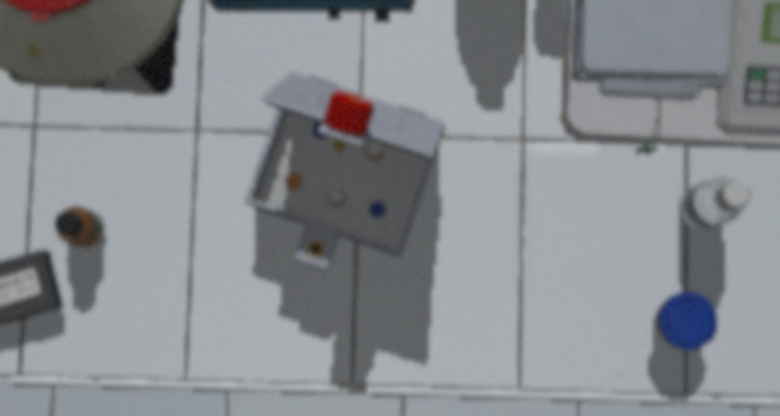

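The pictures show the open canister, with the front rim corners at about (266,207) and (325,227) in the top image. The red knob is on the raised lid tongue at (303,174). The amber bottle, alcohol bottle and cup are well to the sides.

Run:
```python
from h import *
from scipy.optimize import least_squares
T=ctrl.get_image('top'); S=ctrl.get_image('scene')
a=atz(T,266.2,206.9,.085);b=atz(T,324.6,226.9,.085); print(a,b,np.linalg.norm(a-b))
y=(a-b)[:2]; yaw=np.arctan2(-y[0],y[1]); print('yaw',np.degrees(yaw))
def W(p,l): 
    c,s=np.cos(p[2]),np.sin(p[2]); return [p[0]+c*l[0]-s*l[1],p[1]+s*l[0]+c*l[1],l[2]]
def knob(p,th,k): # hinge at +75, direction forward -x
    r=.175;h=.005+.016+k
    return W(p,[.075-r*np.cos(th)+h*np.sin(th),0,.085+r*np.sin(th)+h*np.cos(th)])
def lid(p,th,yy,r=.150,h=.005): return W(p,[.075-r*np.cos(th)+h*np.sin(th),yy,.085+r*np.sin(th)+h*np.cos(th)])
q=lambda u,v:(u/2.6+170,v/2.6+130)
s=lambda u,v:(u/2.7+200,v/2.7+100)
obs=[(T,[-.075,.09,.085],q(250,201)),(T,[-.075,-.09,.085],q(402,254)),
 (S,[-.075,.09,.085],s(242,333)),(S,[-.075,-.09,.085],s(372,283)),(S,[-.075,.09,0],s(247,378))]
def res(x):
    r=[]
    for d,l,o in obs: r+=list(np.subtract(proj(d,W(x,l)),o))
    r+=list(np.subtract(proj(T,knob(x,x[3],.002)),(303.2,174)))
    r+=list(np.subtract(proj(S,knob(x,x[3],.002)),s(256,135)))
    r+=list(np.subtract(proj(S,lid(x,x[3],-.09)),s(325,147)))
    return r
m=(a+b)/2
f=least_squares(res,[m[0]+.07,m[1],yaw,1.2],loss='soft_l1'); x=f.x
print(x,np.degrees(x[2]),np.round(res(x),1))
print('knob now',knob(x,x[3],.002),'shut',W(x,[-.1,0,.106]),'hinge',W(x,[.075,0,.085]))
for n,uv,z in [('cup',(433,253),.065),('amb',(199.7,217),.045),('alc',(443,208),.08)]: print(n,atz(T,*uv,z))
```

```text
[0.53630515 0.1928239  0.085     ] [0.48333442 0.023207   0.085     ] 0.17769578362834976
yaw -17.343393714954058
[ 0.57922679  0.08838423 -0.27979915  1.17143089] -16.03131045437207 [-1.   1.1  0.2 -0.4 -1.  -0.2  0.3 -3.3 -1.3  2.8  0.9  0.3 -0.2  0.5
  0.9 -4. ]
knob now [np.float64(0.6062764607586519), np.float64(0.08061186371437214), np.float64(0.2551720631814616)] shut [np.float64(0.48311570013499466), np.float64(0.11600049258561287), 0.106] hinge [np.float64(0.6513101119620626), np.float64(0.06767203481850968), 0.085]
cup [ 0.41762104 -0.29201744  0.065     ]
amb [0.50467009 0.39281323 0.045     ]
alc [ 0.54750701 -0.31723665  0.08      ]
```

```bash
cat >> h.py <<'E'
P=[.5792,.0884,-.2798]
def W(l,p=P):
    c,s=np.cos(p[2]),np.sin(p[2]); return np.array([p[0]+c*l[0]-s*l[1],p[1]+s*l[0]+c*l[1],l[2]])
def tool(X,pos=None,yaw=None):
    "world point -> shift in tool axes (mm), tool pointing down"
    s=ctrl.read_state(); pos=s['tcp_pos'] if pos is None else np.array(pos); yaw=np.radians(s['tool_rot'][2] if yaw is None else yaw)
    d=(np.array(X)-pos)*1000; c,n=np.cos(yaw),np.sin(yaw)
    return np.round([c*d[0]+n*d[1], n*d[0]-c*d[1], -d[2]],1)
E
python3 - <<'E'
from h import *
A=W([.09,-.072,.30]);print(A,tool(A))
E
```

```text
[ 0.6458162  -0.00565468  0.3       ] [ 610.  -412.9  -68.7]
```

jog_arm(series="10 -7 -40 0; 50 -34 -68 0.07; 90 -61 -69 0.15; 130 -88 -69 0.22; 170 -115 -69 0.3; 210 -142 -69 0.37; 250 -169 -69 0.45; 290 -196 -69 0.52", jaw=1)

```text
time: 1.6
tcp_pos: [0.4129, -0.3119, 0.3005]
tool_rot: [180.0, -0.0, -11.3]
wrist_force: [0.6, -0.6, 0.9]
gripper_width: 0.001
finger_force: 0.0
```

Run:
```python
from h import *
s=ctrl.read_state();print(s['tcp_pos'],s['tool_rot'],s['joint_positions'],s['wrist_force'],s['gripper_width'])
print(tool(W([.09,-.072,.30])),np.radians(s['tool_rot'][2]+16))
```

```text
[ 0.41292259 -0.31190551  0.30048539] [ 1.79989410e+02 -2.32926302e-02 -1.13231802e+01] [-4.36818412e+01  1.57833563e+01  8.61952363e+01  3.59970668e-03
  7.79960638e+01  5.76405932e+01] [ 0.5648644  -0.61736166  0.91161347] 0.0009614752482321883
[ 168.2 -346.     0.5] 0.08162590464801371
```

jog_arm(series="21 -43 0 0.01; 42 -86 0 0.02; 63 -130 0 0.03; 84 -173 0 0.04; 105 -216 0 0.05; 126 -260 0 0.06; 147 -303 0 0.07; 168 -346 0 0.08")

```text
time: 2.4
tcp_pos: [0.6446, -0.0046, 0.3004]
tool_rot: [180.0, -0.0, -15.7]
wrist_force: [0.9, -0.9, -0.2]
gripper_width: -0.0
finger_force: 0.0
```

Run:
```python
from h import *
s=ctrl.read_state();print(s['tcp_pos'],s['tool_rot'],s['wrist_force'])
for l in ([.085,-.072,.20],)+tuple([.075-.13*np.cos(t)+.005*np.sin(t)+.011,-.072,.085+.13*np.sin(t)+.005*np.cos(t)] for t in np.radians([62,55,45,35,25,15,8,0,-3])): print(np.round(l,3),tool(W(l)))
d=snap('scene','s2.png'); a=cv2.imread('pics/s2.png')[60:300,190:450]; cv2.imwrite('pics/s2c.png',cv2.resize(a,None,fx=2.4,fy=2.4))
```

```text
[ 0.64459149 -0.004618    0.30037703] [ 1.79997968e+02 -1.30173189e-02 -1.57235453e+01] [ 0.88992192 -0.85463308 -0.16918403]
[ 0.085 -0.072  0.2  ] [ -3.5   0.6 100.4]
[ 0.029 -0.072  0.202] [-59.2   0.3  98.2]
[ 0.016 -0.072  0.194] [-73.    0.3 106. ]
[-0.002 -0.072  0.18 ] [-90.9   0.2 119.9]
[-0.018 -0.072  0.164] [-1.062e+02  1.000e-01  1.367e+02]
[-0.03  -0.072  0.144] [-118.2    0.   155.9]
[-0.038 -0.072  0.123] [-126.8   -0.   176.9]
[-0.042 -0.072  0.108] [-130.6   -0.   192.3]
[-0.044 -0.072  0.09 ] [-1.325e+02 -1.000e-01  2.104e+02]
[-0.044 -0.072  0.083] [-1.326e+02 -1.000e-01  2.172e+02]
```

View pics/s2c.png

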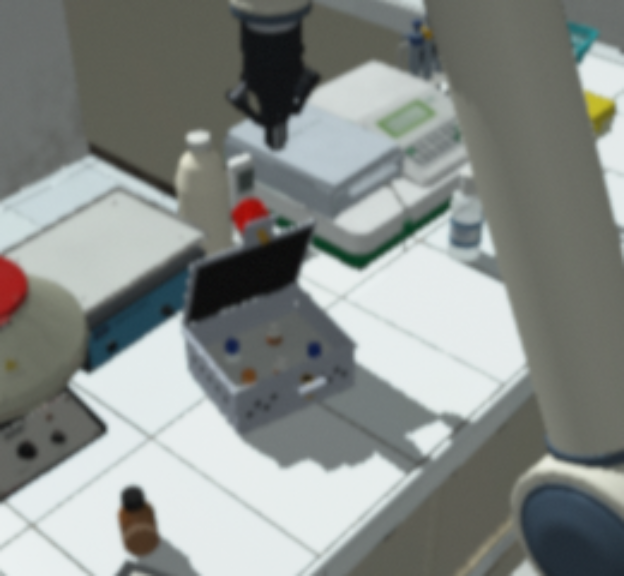

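The scene picture shows the closed fingertip at about (277,140), behind the lid and clear of the balance. The lid is still open and the knob is at (250,215). I'll descend behind it and push.

jog_arm(series="-3 3 40 0; -3 6 80 0; -3 6 100 0; -3 6 100 0; -20 6 100 0; -40 6 100 0; -55 6 99 0; -60 6 99 0")

```text
time: 3.25
tcp_pos: [0.5844, 0.0041, 0.2032]
tool_rot: [-180.0, -0.1, -15.7]
wrist_force: [2.7, -1.9, 0.2]
gripper_width: 0.001
finger_force: 1.1
```

Run:
```python
from h import *
s=ctrl.read_state();print(s['tcp_pos'],s['tool_rot'],s['wrist_force'],s['wrist_torque'])
for l in tuple([.075-.13*np.cos(t)+.005*np.sin(t)+.011,-.078,.085+.13*np.sin(t)+.005*np.cos(t)] for t in np.radians([62,50,40,30,20,12,5,0,-3])): print(np.round(l,3),tool(W(l)))
```

```text
[0.58435966 0.0040876  0.20317178] [-1.79974992e+02 -1.49246986e-01 -1.56992000e+01] [ 2.67954583 -1.89188767  0.17481883] [-0.13313068 -0.37998645  0.04908047]
[ 0.029 -0.078  0.202] [ 1.1 -1.6  1. ]
[ 0.006 -0.078  0.188] [-22.   -1.7  15.4]
[-0.01  -0.078  0.172] [-38.6  -1.8  30.8]
[-0.024 -0.078  0.154] [-52.3  -1.9  48.8]
[-0.034 -0.078  0.134] [-62.7  -2.   69. ]
[-0.04  -0.078  0.117] [-68.4  -2.   86.3]
[-0.043 -0.078  0.101] [-71.3  -2.  101.9]
[-0.044 -0.078  0.09 ] [-72.2  -2.  113.2]
[-0.044 -0.078  0.083] [-72.3  -2.  120. ]
```

Contact made. Sweeping now.

jog_arm(series="-10 -2 7 0; -22 -2 16 0; -31 -2 24 0; -39 -2 32 0; -46 -2 41 0; -53 -2 50 0; -59 -2 60 0; -63 -2 70 0")

```text
time: 4.05
tcp_pos: [0.5238, 0.023, 0.1306]
tool_rot: [-180.0, 0.0, -15.7]
wrist_force: [-0.1, 1.1, 1.3]
gripper_width: 0.004
finger_force: 0.8
```

jog_arm(series="-3 0 9 0; -5 0 18 0; -7 0 26 0; -8 0 34 0; -9 0 39 0; -9 0 43 0; -9 0 45 0; -9 0 45 0")

```text
time: 4.85
tcp_pos: [0.5156, 0.0253, 0.0892]
tool_rot: [-180.0, -0.1, -15.7]
wrist_force: [-19.9, 0.6, 73.9]
gripper_width: 0.001
finger_force: 36.9
```

jog_arm(series="0 0 -4 0; 0 0 -20 0; 0 0 -50 0; 0 0 -90 0; 0 0 -120 0; 0 40 -130 0; 0 80 -130 0; 0 120 -130 0", jaw=-1)

```text
time: 5.65
tcp_pos: [0.4828, -0.0913, 0.2168]
tool_rot: [180.0, -0.1, -15.7]
wrist_force: [1.0, -0.6, 0.3]
gripper_width: 1.001
finger_force: 0.0
```

Run:
```python
from h import *
s=ctrl.read_state();print(s['tcp_pos'],s['tool_rot'],s['joint_positions'],s['wrist_force'])
for c in ['top','scene']:
    d=snap(c,c+'3.png')
    for l in ['knob','knob_grip']:
        for r in ctrl.regions_of(c,l)[:1]:
            v,u=np.nonzero(r['region']); print(c,r['confidence'],r['box'],u.mean(),v.mean(), atz(d,u.mean(),v.mean(),.118))
    print(proj(d,W([-.1,0,.106])))
    hsv=cv2.cvtColor(d['image'],cv2.COLOR_RGB2HSV); p=proj(d,W([-.1,0,.106])); 
    m=((hsv[...,0]<8)|(hsv[...,0]>172))&(hsv[...,1]>150)&(hsv[...,2]>80); v,u=np.nonzero(m); k=np.hypot(u-p[0],v-p[1])<30; u,v=u[k],v[k]; print('red',u.mean(),v.mean(),u.min(),u.max(),v.min(),v.max())
    x,y=int(p[0]),int(p[1]); cv2.imwrite(f'pics/{c}3c.png',cv2.resize(d['image'][y-60:y+60,x-60:x+60,::-1],None,fx=5,fy=5,interpolation=2))
a=cv2.imread('pics/top3c.png');b=cv2.imread('pics/scene3c.png');cv2.imwrite('pics/b3.png',cv2.resize(np.hstack([a,b]),(800,400)))
```

```text
[ 0.48278849 -0.09127084  0.21675613] [ 1.79995990e+02 -7.45391673e-02 -1.56540625e+01] [-1.76716226e+01  1.85336481e+01  9.66747731e+01 -1.53031948e-03
  6.47169446e+01  8.79830952e+01] [ 1.00070756 -0.57568422  0.2921604 ]
top 0.63 [434.1, 196.6, 20.2, 23.6] 445.2587601078167 207.4743935309973 [ 0.54533305 -0.31372129  0.118     ]
top 0.63 [283.2, 216.8, 15.8, 18.3] 290.43718592964825 225.09045226130652 [0.48399067 0.11928326 0.118     ]
[np.float64(291.83010424251705), np.float64(225.68657078684552)]
red 289.8467741935484 225.18548387096774 284 297 218 231
scene 0.59 [309.9, 204.0, 12.0, 16.6] 317.5 211.0 [0.47779315 0.12534408 0.118     ]
scene 0.76 [311.2, 201.8, 13.7, 15.8] 317.2433862433862 211.07407407407408 [0.47815571 0.12608909 0.118     ]
[np.float64(318.2933652629753), np.float64(211.60303487049003)]
red 317.6753246753247 212.01298701298703 311 324 205 219
```

View pics/b3.png

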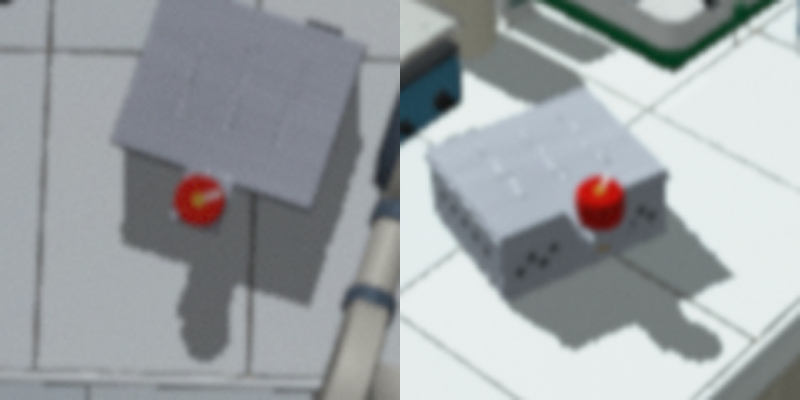

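The top and scene pictures show the lid flat and shut. The red knob is centred at about (290.5,225) in the top image, with its index line pointing right and up.

jog_arm(series="-7 -25 0 -0.145; -14 -50 0 -0.29; -21 -75 0 -0.435; -28 -100 0 -0.58; -35 -125 0 -0.725; -43 -150 0 -0.87; -50 -175 0 -1.015; -57 -201 0 -1.16")

```text
time: 6.75
tcp_pos: [0.4823, 0.121, 0.2162]
tool_rot: [-180.0, -0.0, 51.2]
wrist_force: [-0.0, -0.3, -0.8]
gripper_width: 1.0
finger_force: 0.0
```

jog_arm(series="0 0 3 -0.145; 0 0 6 -0.29; 0 0 9 -0.435; 0 0 12 -0.58; 0 0 15 -0.725; 0 0 18 -0.87; 0 0 21 -1.015; 0 0 24 -1.16")

```text
time: 7.55
tcp_pos: [0.4823, 0.12, 0.192]
tool_rot: [-180.0, -0.0, 117.7]
wrist_force: [-0.7, 0.7, 0.1]
gripper_width: 1.001
finger_force: 0.0
```

jog_arm(series="0 0 3 -0.145; 0 0 6 -0.29; 0 0 9 -0.435; 0 0 12 -0.58; 0 0 15 -0.725; 0 0 18 -0.87; 0 0 21 -1.015; 0 0 24 -1.16")

```text
time: 8.35
tcp_pos: [0.4824, 0.12, 0.168]
tool_rot: [180.0, -0.0, -175.9]
wrist_force: [-0.5, -0.2, -0.2]
gripper_width: 0.996
finger_force: 0.0
```

Run:
```python
from h import *
s=ctrl.read_state();print(s['tcp_pos'],s['tool_rot'],s['joint_positions'],s['wrist_force'],s['wrist_torque'])
print(tool([.483,.118,.094]))
```

```text
[0.48238261 0.12000633 0.16803903] [ 1.79992943e+02 -6.44885041e-03 -1.75873720e+02] [ 7.07906989e+00  2.26914161e+01  9.93478172e+01  8.70485585e-03
  5.79668437e+01 -8.70518270e+01] [-0.45441693 -0.19994999 -0.23476504] [0.02622715 0.01528359 0.05285751]
[-0.5 -2.  74. ]
```

jog_arm(series="0 -2 20 0; 0 -2 40 0; 0 -2 55 0; 0 -2 65 0; 0 -2 70 0; 0 -2 73 0; 0 -2 74 0; 0 -2 74 0")

```text
time: 9.15
tcp_pos: [0.4829, 0.1169, 0.0946]
tool_rot: [180.0, 0.0, -176.3]
wrist_force: [0.5, 0.1, 0.3]
gripper_width: 0.995
finger_force: 0.0
```

jog_arm(series="0 0 0 0; 0 0 0 0; 0 0 0 0; 0 0 0 0; 0 0 0 0; 0 0 0 0; 0 0 0 0; 0 0 0 0", jaw=1)

```text
time: 9.95
tcp_pos: [0.4831, 0.1187, 0.0953]
tool_rot: [179.8, 0.1, -176.4]
wrist_force: [-5.7, 24.0, 21.0]
gripper_width: 0.501
finger_force: 57.8
```

Run:
```python
from h import *
s=ctrl.read_state();print(s['tcp_pos'],s['tool_rot'],s['joint_positions'],s['wrist_force'],s['wrist_torque'],s['finger_force'],s['gripper_width'])
d=snap('scene','s4.png'); p=proj(d,W([-.1,0,.106])); x,y=int(p[0]),int(p[1]); cv2.imwrite('pics/s4c.png',cv2.resize(d['image'][y-60:y+40,x-50:x+50,::-1],None,fx=6,fy=6,interpolation=2))
```

```text
[0.48307137 0.11869081 0.09534987] [ 1.79831816e+02  1.04745272e-01 -1.76364060e+02] [  6.81271472  29.12439723 103.56563482   0.22096772  47.19627585
 -86.97336341] [-5.71998242 23.95075991 21.03009979] [ 3.96610564  0.992232   -0.03630982] 57.80834376811981 0.5012869872018958
```

View pics/s4c.png

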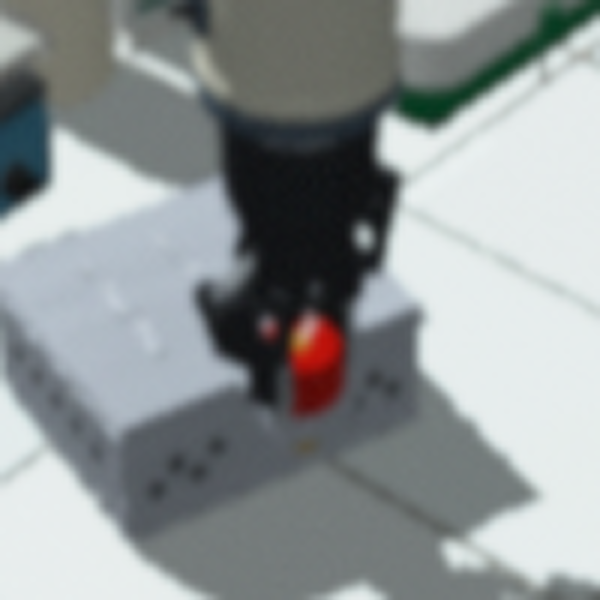

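The fingers are gripping the knob with the lid shut; the knob is at (317,365) in the crop. The side force indicates about a 2 mm centring error, so I'll correct that while turning.

jog_arm(series="0.3 1 0 0; 0.5 2 0 0; 0.5 2.4 0 0.12; 0.5 2.4 0.1 0.24; 0.5 2.4 0.2 0.36; 0.5 2.4 0.3 0.48; 0.5 2.4 0.4 0.6; 0.5 2.4 0.5 0.7")

```text
time: 10.8
tcp_pos: [0.4832, 0.1199, 0.0949]
tool_rot: [179.8, 0.1, 143.3]
wrist_force: [-1.1, 9.5, 18.1]
gripper_width: 0.495
finger_force: 58.4
```

```bash
cat > st.py <<'E'
from h import *
s=ctrl.read_state();print(s['time'],s['tcp_pos'],s['tool_rot'],'j',s['joint_positions'][[0,5]],s['wrist_force'],s['wrist_torque'],s['finger_force'],s['gripper_width'],'e6',s['effort'][5])
E
python3 st.py
```

```text
10.8 [0.48316109 0.11990984 0.09488549] [1.79842324e+02 8.53407290e-02 1.43279702e+02] j [  7.02460763 -46.30617762] [-1.12828545  9.53422405 18.06707387] [1.46616787 0.24200836 0.05919276] 58.41896116733551 0.4947155226391478 e6 -2.688663974404335
```

jog_arm(series="0.3 0.4 0 0.14; 0.6 0.8 0.1 0.28; 0.6 0.8 0.2 0.42; 0.6 0.8 0.3 0.56; 0.6 0.8 0.4 0.7; 0.6 0.8 0.5 0.84; 0.6 0.8 0.6 0.98; 0.6 0.8 0.7 1.1")

```text
time: 11.6
tcp_pos: [0.4841, 0.1207, 0.0942]
tool_rot: [179.8, -0.1, 80.2]
wrist_force: [5.2, 4.6, 11.3]
gripper_width: 0.495
finger_force: 59.1
```

```bash
python3 st.py
```

```text
11.6 [0.48413022 0.12065101 0.09417552] [ 1.79756974e+02 -9.95487753e-02  8.02102556e+01] j [ 7.11652252 16.88357101] [ 5.17841933  4.59970501 11.32453087] [ 0.731511   -0.65347801 -0.00631228] 59.06196713447571 0.4952232309122664 e6 -3.3452224731445312
```

jog_arm(series="0 0 0.1 0.08; 0 0 0.1 0.16; 0 0 0.2 0.24; 0 0 0.2 0.32; 0 0 0.3 0.4; 0 0 0.3 0.48; 0 0 0.4 0.56; 0 0 0.4 0.6")

```text
time: 12.4
tcp_pos: [0.4839, 0.1197, 0.0937]
tool_rot: [179.8, -0.1, 46.1]
wrist_force: [5.0, -6.3, 13.7]
gripper_width: 0.494
finger_force: 60.4
```

```bash
python3 st.py
```

```text
12.4 [0.48386435 0.1197272  0.09368264] [ 1.79804799e+02 -1.15071343e-01  4.60976820e+01] j [ 7.08454177 51.06103729] [ 4.95639926 -6.25168457 13.69466795] [-1.02171444 -0.625772    1.68718433] 60.353588461875916 0.4940534939285738 e6 1.3817229866981506
```

The torque jumped to 1.7 N m, so the knob is at its stop. I'll hold it there, then back off slightly to measure the wind-up.

jog_arm(series="0 0 0 0; 0 0 0 0; 0 0 0 0; 0 0 0 0; 0 0 0 -0.02; 0 0 0 -0.03; 0 0 0 -0.03; 0 0 0 -0.03")

```text
time: 13.2
tcp_pos: [0.4836, 0.1194, 0.0937]
tool_rot: [179.8, -0.1, 47.9]
wrist_force: [3.0, -9.9, 14.1]
gripper_width: 0.498
finger_force: 60.5
```

```bash
python3 st.py
```

```text
13.2 [0.48356296 0.11940946 0.09366973] [ 1.79827285e+02 -8.34733610e-02  4.79237931e+01] j [ 7.05010974 49.19735165] [ 3.00821962 -9.91910265 14.13067619] [-1.69958329 -0.36543985  0.41494635] 60.52753150463104 0.49844786146960524 e6 0.3645540028810501
```

jog_arm(series="0 0 0 -0.02; 0 0 0 -0.04; 0 0 0 -0.05; 0 0 0 -0.05; 0 0 0 -0.05; 0 0 0 -0.05; 0 0 0 -0.05; 0 0 0 -0.05")

```text
time: 14.0
tcp_pos: [0.4836, 0.1194, 0.0937]
tool_rot: [179.8, -0.1, 50.8]
wrist_force: [3.4, -11.2, 13.9]
gripper_width: 0.497
finger_force: 60.5
```

```bash
python3 st.py
```

```text
14.0 [0.48355297 0.11939696 0.09368567] [ 1.79824725e+02 -7.67279219e-02  5.07660763e+01] j [ 7.0472381 46.3500172] [  3.41433373 -11.22099422  13.85220255] [-1.87626844 -0.312185   -0.03905727] 60.54530739784241 0.49740149030306813 e6 -0.007079831266310066
```

jog_arm(series="0 0 0 -0.12; 0 0 -0.1 -0.24; 0 0 -0.1 -0.36; 0 0 -0.2 -0.48; 0 0 -0.3 -0.6; 0 0 -0.4 -0.72; 0 0 -0.4 -0.8; 0 0 -0.4 -0.8")

```text
time: 14.8
tcp_pos: [0.4841, 0.1193, 0.0943]
tool_rot: [179.8, 0.1, 96.8]
wrist_force: [3.7, -12.1, 16.3]
gripper_width: 0.502
finger_force: 60.6
```

jog_arm(series="0 0 0 -0.12; 0 0 -0.1 -0.24; 0 0 -0.1 -0.36; 0 0 -0.2 -0.48; 0 0 -0.3 -0.6; 0 0 -0.4 -0.7; 0 0 -0.4 -0.73; 0 0 -0.4 -0.73")

```text
time: 15.6
tcp_pos: [0.4846, 0.1194, 0.0948]
tool_rot: [179.8, 0.3, 138.5]
wrist_force: [5.9, -11.9, 16.9]
gripper_width: 0.499
finger_force: 60.8
```

jog_arm(series="0 0 0 0; 0 0 0 0; 0 0 0 0; 0 0 0 0; 0 0 0 0; 0 0 0 0; 0 0 0 0; 0 0 0 0")

```text
time: 16.4
tcp_pos: [0.4846, 0.1193, 0.0948]
tool_rot: [179.8, 0.3, 138.4]
wrist_force: [5.9, -12.2, 16.9]
gripper_width: 0.496
finger_force: 60.8
```

```bash
python3 st.py
python3 - <<'E'
from h import *
o=[]
for c in ['top','scene']:
    d=ctrl.get_image(c); p=proj(d,W([-.1,0,.106])); x,y=int(p[0]),int(p[1]); o.append(cv2.resize(d['image'][y-45:y+35,x-40:x+40,::-1],(400,400),interpolation=2))
cv2.imwrite('pics/f.png',np.hstack(o))
E
```

```text
16.4 [0.48456053 0.11934388 0.09482952] [179.84152156   0.25767488 138.43295673] j [  7.03690186 -41.31412699] [  5.93851068 -12.15141553  16.93131412] [-2.16927442 -0.87961225  0.06035758] 60.78408658504486 0.4963886369288794 e6 0.04880869877524674
```

View pics/f.png

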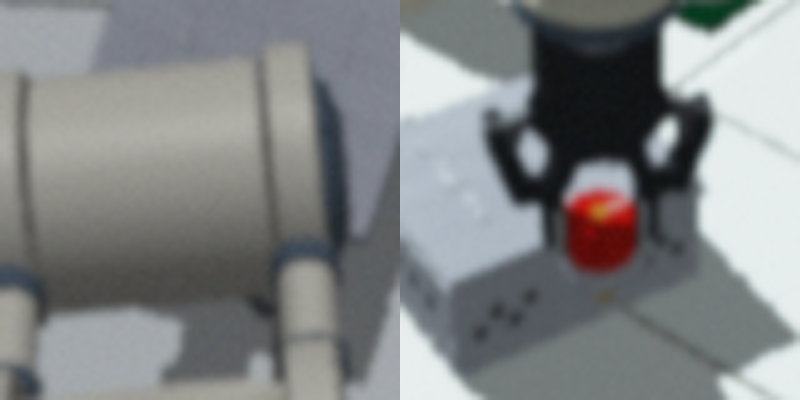

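The scene picture shows the fingers still on the knob and the lid flat. The index line points up and to the right from (600,210), which matches the commanded net turn, so the grip hasn't slipped. The tool stands 90.3° back from the zero-torque point at the stop.

```bash
python3 -c "
from plant import ctrl; print(ctrl.hand_in())"
```

```text
the job is handed in; nothing more can be done
None
```

I shut the lid, screwed the knob down to its hard stop, backed it off about 90° and handed the job in at about 16.5 s, still gripping the knob at about 60 N; no verdict came back.

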